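# Sort pot rests by how they drag on the vinyl

### The arm

A 6-joint arm with a two-finger parallel gripper is mounted at the origin on the work surface. World frame = base frame: x ahead of the robot, y to its left, z up, the work surface at z = 0. Lengths are in m, angles in rad, forces in N, time in s.
With the tool pointing down it reaches from about 0.275 to 1 m from the base axis. Payload 8.4 kg.
Tool frame: the origin (TCP) lies on the centre line of the jaws, within the pads' length; the fingertips stand 17 mm ahead of it and the grasp point (between the pads) lies 2 mm behind it (bot.tcp_to_tips is the y of the fingertips in the tool frame, in m); y points along the fingers, z is the direction in which the jaws open and shut, and the axes are right-handed (so a half turn about y gives the same grasp; the last joint's range is limited). The gripper opens to 85 mm and grips with 20 to 120 N. Pads are 22 mm wide; open, the fingers measure 114 mm over their backs; the gripper's body (76 mm by 85 mm) begins 54 mm behind the grasp point. The pads swing forward as they close: fully open they stand 13 mm farther back than shut.
Start: joints at [1.261, 0.353, 1.633, -0, 1.155, -0.002], TCP at [0.189, 0.596, 0.218] pointing down, gripper open.
Joint ranges: [-2.63, 2.63], [-0.92, 2.1], [0.06, 2.66], [-1.3, 4.44], [0, 2.69], [-3.02, 3.02]. Speed limits (rad/s): [2.22, 2.22, 2.79, 3.14, 3.14, 3.14].

### API

Orientations are given as a unit quaternion [x, y, z, w].
In Python, from workcell import bot, hand, kinematics, get_obs, vision, hand_in gives the robot as it stands. The module is installed in compiled form; this text tells all that it offers. Calls block until the motion is done:
- bot.reach(position, orientation): joint-space move of the TCP to a pose.
- bot.servo_line(position, ori=None, velocity=0.15): straight line of the TCP; ori=None keeps the orientation; velocity is the mean speed in m/s.
- bot.goto_joints(angles): joint-space move.
- hand.move_gripper(opening, strength=None): finger opening in m; strength is the grip in N (None keeps the last); returns when the fingers have stopped.
- bot.dwell(seconds).
- kinematics.solve_ik(position, orientation): joint angles nearest the present ones, or None.
- get_obs(): the state.
- vision.read_camera(name): name is "scene" or "top" or "wrist"; returns a dict with "frame" (420x560x3 uint8, red, green, blue), "intrinsics" (3x3 intrinsics, pixels), "view" (4x4, takes a point from world to camera coordinates). Camera axes: x right, y down, z forward; pixel columns grow to the right and rows downward; lengths in m; the calibration is good to about 2 mm. A picture is of the moment at which its call begins. There is no depth.
A pose or a line that the arm cannot do raises bot.IKError and nothing moves.
- hand_in(): hands the job in, once; it reports no verdict.
The state is a dict: "time_s": time; "joint_pos": joint angles; "joint_vel": joint speeds; "joint_efforts": joint torques, N m; "position": TCP position; "orientation": TCP orientation; "wrist_force": force on the tool from outside, world axes, zero at the start; "ft_torque": the same for the moment, N m; "gripper_width": finger opening in m.
Only numpy, scipy, OpenCV 4.12 (cv2) and the standard library are available. Lean on these libraries where they do the work, as an engineer would, in place of code of your own. Each camera call takes 0.05 s, during which the arm holds its last target. There are 200 camera calls.

### The job

Two of the four black stone pot rests have lost their grip and skid on the vinyl. First slide each of the four a few centimetres across the table to a new spot, without lifting it, to feel which drag hard and which skid; then set the two that skid down flat in the blue tray (do not drop them) and leave the two that grip lying flat on the table. Do not disturb the plate, lunch box, jar or katoris.

Things in the scene. Friction and masses are not known exactly. Their poses are not given: they have to be found in the camera images.
- rest_a: one of four look-alike black granite pot rests: flat bar 160 mm long (its x), 60 mm wide (its y), 28 mm high, about 0.65 kg, on a 3 mm dark backing set in 4 mm all round. Origin: centre of the underside. Under its own weight it takes about 6.4 N to slide if the backing grips (friction 1.0; two of the four), about 1 N if it is slick (0.15; the other two). It cannot be seen which is which.
- rest_b: another of the four pot rests, same in size and look as rest_a; its sides give the fingers ordinary grip (friction about 0.6).
- rest_c: another of the four pot rests, same in size and look as rest_a; its sides give the fingers ordinary grip (friction about 0.6).
- rest_d: another of the four pot rests, same in size and look as rest_a; its sides give the fingers ordinary grip (friction about 0.6).
- tray: loose blue melamine tray with a white rolled rim, 0.6 kg, outside 250 mm (its x) by 230 mm (its y), rim 23 mm high, inside 240 by 220 mm; its floor is 5 mm thick. Origin: centre of the underside. Two rests fit side by side with their length along the tray's x. It lies to the robot's left or right.
- plate: a bystander that is not to be disturbed. Origin: centre of its underside. Yellow melamine plate, 230 mm across, 22 mm high; it lies on the side opposite to the tray.
- lunch_box: a bystander that is not to be disturbed. Origin: centre of its underside. Round steel lunch box with a press button in its lid, 156 mm across, 90 mm high; stands beyond the rests.
- jar: a bystander that is not to be disturbed. Origin: centre of its underside. Glass jar with a clamp latch, 100 mm across (the latch stands out to 58 mm from the axis), 156 mm high; stands beyond the rests.
- katoris: a bystander that is not to be disturbed. Origin: centre of its underside. Two pink plastic katoris nested one in the other, 100 mm across, 60 mm high; stand beyond the rests.

How it is judged:
By the outcome, as a careful person would: the job done as asked, in the order asked, and still so for the second after the job is handed in, with the robot touching nothing.
It also fails if it takes over 72 s, if anything falls off the work surface, if the arm or the gripper's body presses on something with over 40 N, if the wrist force passes 120 N, or if a joint passes its speed limit or range.

## Working session

There is one attempt and no reset: what is moved stays moved. The work goes in short steps, each a Python script; the robot and the scene stay as the last script left them, time stands still between calls to the robot, and variables do not carry over. Pictures are saved under pics/ and viewed, about 8 in all and at most 12, crops included, and the job is handed in when it is done.

```bash
mkdir -p pics
python3 - <<'E'
from workcell import *
import cv2,numpy as np
for n in("top","scene"):
    c=vision.read_camera(n); cv2.imwrite(f"pics/{n}0.png",cv2.resize(c["frame"][:,:,::-1],(800,600),interpolation=cv2.INTER_CUBIC))
    print(n,c["intrinsics"].tolist(),np.round(c["view"],4).tolist())
o=get_obs();print(o["orientation"],o["gripper_width"],o["time_s"],bot.tcp_to_tips)
E
```

```text
top [[406.6066076134838, 0.0, 276.57488981750834], [0.0, 406.6066076134838, 213.38847133418454], [0.0, 0.0, 1.0]] [[0.0195, -0.9996, -0.0217, 0.0081], [-0.9898, -0.0163, -0.1415, 0.6337], [0.1411, 0.0243, -0.9897, 0.9911], [0.0, 0.0, 0.0, 1.0]]
scene [[442.25570410021896, 0.0, 292.1228401819822], [0.0, 442.25570410021896, 206.0646623342775], [0.0, 0.0, 1.0]] [[-0.6575, 0.7534, -0.0044, 0.4138], [0.3882, 0.3338, -0.859, -0.1858], [-0.6457, -0.5665, -0.512, 1.5495], [0.0, 0.0, 0.0, 1.0]]
[ 0.6992083  -0.10847559  0.10833464 -0.69828677] 0.08542466590026529 0.1 0.017
```

View pics/top0.png

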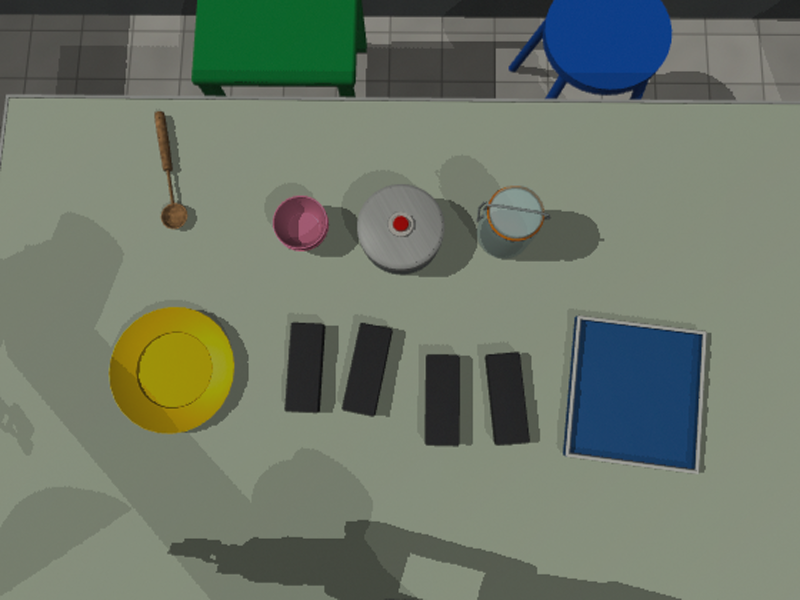

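View pics/scene0.png

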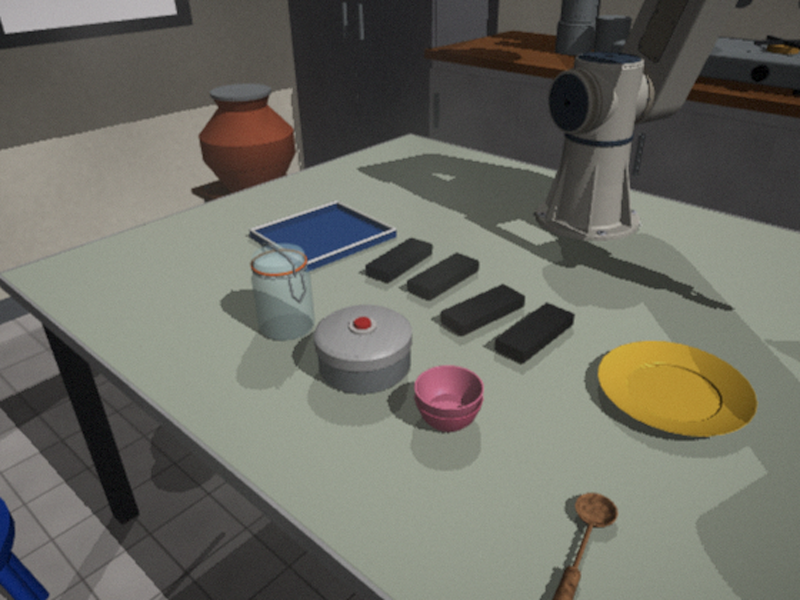

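Run:
```python
import cv2
from workcell import *
s=vision.read_camera("scene")["frame"][:,:,::-1];t=vision.read_camera("top")["frame"][:,:,::-1]
f=lambda im:cv2.convertScaleAbs(im,alpha=1.6,beta=10)
cv2.imwrite("pics/s1.png",f(cv2.resize(s[135:260,170:410],None,fx=3.33333,fy=3.33333,interpolation=cv2.INTER_CUBIC)))
cv2.imwrite("pics/t1.png",f(cv2.resize(t[215:340,190:510],None,fx=2.5,fy=2.5,interpolation=cv2.INTER_CUBIC)))
```

```text
(no output)
```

View pics/s1.png

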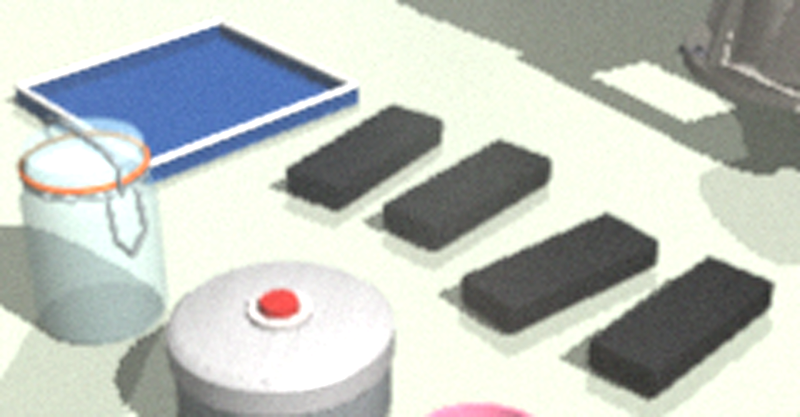

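View pics/t1.png

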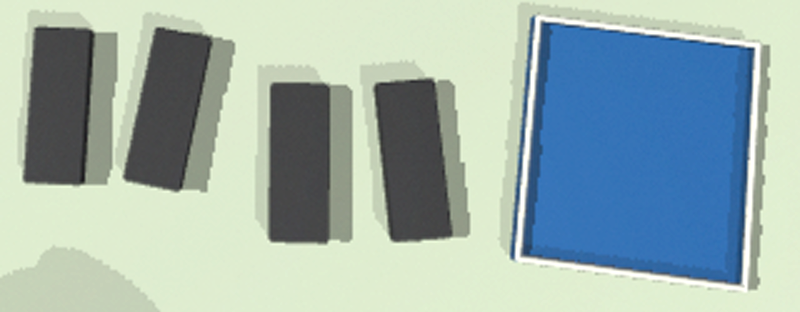

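```bash
cat > geo.py <<'E'
import numpy as np,cv2
from workcell import *
def P(n):
    c=vision.read_camera(n);return c["intrinsics"]@c["view"][:3]
def plane(Pm,px,z):
    "pixel -> world point at height z"
    A=np.c_[Pm[:,0],Pm[:,1],-np.array([px[0],px[1],1.])]
    return np.linalg.solve(A,-(Pm[:,2]*z+Pm[:,3]))[:2]
E
python3 - <<'E'
from geo import *
T={1:[(36,28),(91,30),(83,184),(24,182)],2:[(156,28),(211,36),(180,190),(124,180)],3:[(272,83),(328,83),(328,242),(270,242)],4:[(375,82),(433,78),(452,237),(393,241)],'tray':[(535,16),(760,44),(748,288),(516,260)]}
S={1:[(650,377),(592,343),(710,258),(772,285)],2:[(510,312),(464,284),(607,214),(657,240)],3:[(433,232),(386,204),(500,141),(551,160)],4:[(335,190),(289,170),(392,106),(442,124)],'tray':[(150,168),(18,92),(222,27),(357,92)]}
Pt,Ps=P("top"),P("scene")
for k in T:
    t=np.array(T[k],float)/2.5+[190,215];s=np.array(S[k],float)/3.33333+[170,135]
    X=cv2.triangulatePoints(Pt,Ps,t.T,s.T);X=(X[:3]/X[3]).T
    z=.023 if k=='tray' else .028
    Q=np.array([plane(Pt,p,z) for p in t]);d=(Q[0]+Q[1]-Q[2]-Q[3])/2;w=(Q[0]-Q[1]+Q[3]-Q[2])/2
    print(k,"tri z",X[:,2].round(4),X.mean(0).round(4),"plane c",Q.mean(0).round(4),"L",np.hypot(*d).round(4),"W",np.hypot(*w).round(4),"yaw",np.degrees(np.arctan2(d[1],d[0])).round(1),"yawW",np.degrees(np.arctan2(-w[0],w[1])).round(1))
print(plane(Pt,(300/800*560,223/600*420),.06),plane(Pt,(400/800*560,226/600*420),.09),plane(Pt,(514/800*560,213/600*420),.15),plane(Pt,(172/800*560,370/600*420),.015))
E
```

```text
1 tri z [0.0211 0.0232 0.0228 0.0229] [0.5209 0.1798 0.0225] plane c [0.5203 0.1795] L 0.1571 W 0.0587 yaw -1.4 yawW -0.9
2 tri z [0.0222 0.02   0.0241 0.0251] [0.5203 0.0673 0.0228] plane c [0.5198 0.0673] L 0.1585 W 0.0576 yaw -10.2 yawW -8.0
3 tri z [0.0204 0.0263 0.0234 0.0233] [ 0.4684 -0.068   0.0234] plane c [ 0.4681 -0.0673] L 0.1587 W 0.0575 yaw 0.1 yawW 1.1
4 tri z [0.0227 0.024  0.0224 0.0201] [ 0.4738 -0.1834  0.0223] plane c [ 0.4734 -0.1818] L 0.1591 W 0.059 yaw 6.3 yawW 5.0
tray tri z [0.0156 0.0106 0.0089 0.0085] [ 0.4857 -0.4145  0.0109] plane c [ 0.4865 -0.4104] L 0.2455 W 0.2289 yaw -5.8 yawW -5.9
[0.77739817 0.19337432] [0.76572298 0.01262534] [ 0.77301516 -0.17403964] [0.51114133 0.42460691]
```

```bash
cat >> geo.py <<'E'
from scipy.spatial.transform import Rotation as R
def quat(yaw,ref=None):
    "tool down, jaws opening across a bar of this yaw (rad); the half turn with the smaller last joint"
    best=None
    for s in(1,-1):
        z=s*np.array([-np.sin(yaw),np.cos(yaw),0]);y=np.array([0,0,-1.]);x=np.cross(y,z)
        q=R.from_matrix(np.c_[x,y,z]).as_quat();j=kinematics.solve_ik(ref,q)
        if j is not None and (best is None or abs(j[5])<best[0]):best=(abs(j[5]),q)
    return best[1]
def slide(x,y,yaw,dist=.045,n=5,zt=.022,zs=.11):
    q=quat(yaw,[x,y,zs]);u=np.array([-np.sin(yaw),np.cos(yaw),0])
    hand.move_gripper(.085);bot.reach([x,y,zs],q)
    bot.servo_line([x,y,zt],velocity=.1);f0=np.array(get_obs()["wrist_force"])
    hand.move_gripper(.068);print("down F",f0.round(1),"width",round(get_obs()["gripper_width"],4))
    p=np.array([x,y,zt])
    for i in range(1,n+1):
        bot.servo_line(p+u*dist*i/n,velocity=.05);o=get_obs();print((np.array(o["wrist_force"])-f0).round(2),end=" ")
    o=get_obs();print("\nend",np.round(o["position"],4),"t",round(o["time_s"],2))
    bot.servo_line(np.array(o["position"])-u*.003,velocity=.05)   # back off the pushed side
    hand.move_gripper(.085);e=np.array(get_obs()["position"]);bot.servo_line([e[0],e[1],zs],velocity=.2)
E
python3 - <<'E'
from geo import *
slide(.5203,.1795,np.radians(-1.2));print(get_obs()["time_s"])
c=vision.read_camera("top")["frame"];cv2.imwrite("pics/t2.png",cv2.resize(c[:,:,::-1],(800,600)))
E
```

```text
down F [0.7 0.4 0.5] width 0.068
[-1.85 -0.41 -1.61] [-0.18 -0.18 -0.96] [-0.76 -1.31 -0.72] [-1.18 -0.53 -1.48] [-0.75 -0.72 -0.98] 
end [0.5213 0.2248 0.022 ] t 5.49
6.65
```

View pics/t2.png

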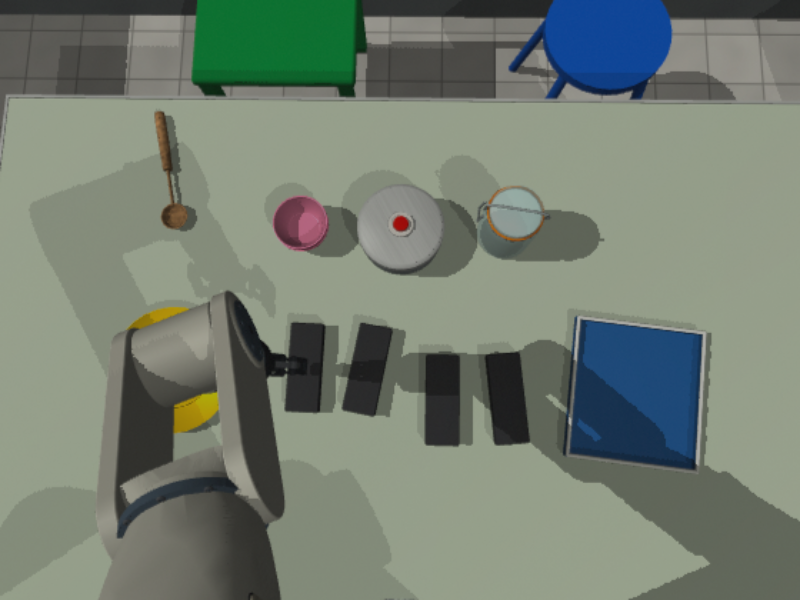

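Run:
```python
from geo import *
s=vision.read_camera("scene")["frame"][:,:,::-1];w=vision.read_camera("wrist")["frame"][:,:,::-1]
s=cv2.resize(s[60:300,230:550],(533,400));w=cv2.resize(w,(533,400))
cv2.imwrite("pics/w3.png",cv2.resize(np.vstack([s,w]),(400,600)) if 0 else cv2.resize(np.hstack([s,w]),(800,300)))
print(get_obs())
```

```text
{'time_s': 6.8, 'joint_pos': array([ 3.99680299e-01,  3.91698965e-01,  1.85390390e+00,  3.31619942e-05,
        8.98749853e-01, -1.15011886e+00]), 'joint_vel': array([ 0.00106906,  0.0019074 , -0.00351124,  0.00155594,  0.00255113,
       -0.00057016]), 'joint_efforts': array([ 7.71657215e-04, -5.76699650e+01, -2.81861615e+01, -7.58954252e-05,
       -5.90148935e-03, -2.37924598e-05]), 'position': array([0.52016791, 0.22136584, 0.10838398]), 'orientation': array([ 0.70744779, -0.00832933,  0.00653225, -0.70668633]), 'wrist_force': array([ 0.17822368, -0.18587078, -1.39911517]), 'ft_torque': array([-0.04243795,  0.00612383, -0.00952494]), 'gripper_width': 0.08483263231404442}
```

View pics/w3.png

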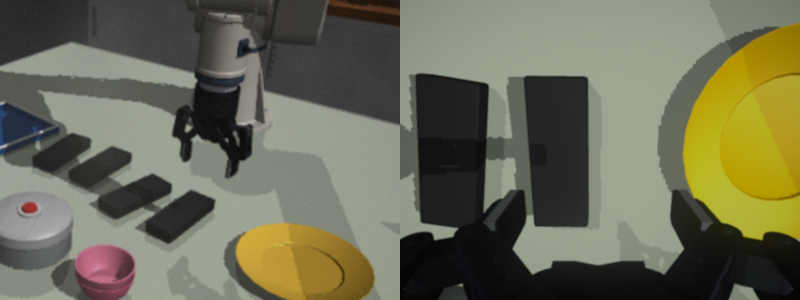

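Run:
```python
from geo import *
q=quat(np.radians(-1.2),[.52,.18,.11])
bot.reach([.5203,.1795,.08],q);bot.servo_line([.5203,.1795,.022],velocity=.1);hand.move_gripper(.068)
print(get_obs()["position"],get_obs()["wrist_force"])
s=vision.read_camera("scene")["frame"][:,:,::-1];w=vision.read_camera("wrist")["frame"][:,:,::-1]
cv2.imwrite("pics/w4.png",np.hstack([cv2.convertScaleAbs(cv2.resize(s[140:290,290:450],(426,400)),alpha=1.6),cv2.resize(w,(373,400))]))
```

```text
[0.52061492 0.17959425 0.02248458] [ 3.30706125e-01  2.93105294e-04 -5.09893501e-01]
```

View pics/w4.png

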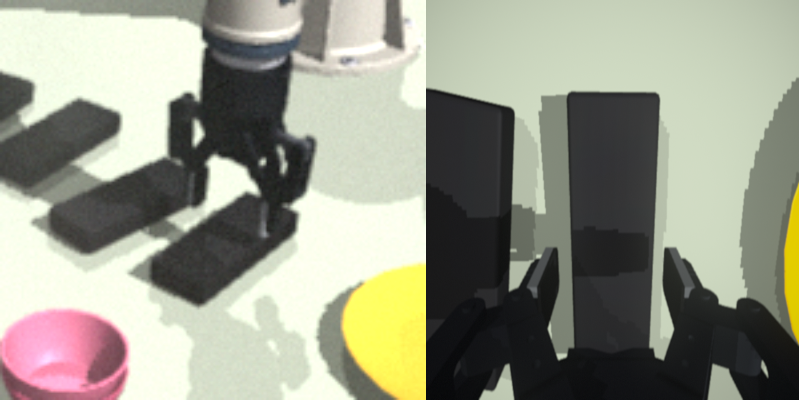

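```bash
cat >> geo.py <<'E'
def force(n=6):
    "averaged wrist force"
    F=[]
    for _ in range(n):
        bot.dwell(.02);F.append(get_obs()["wrist_force"])
    return np.mean(F,0)
E
python3 - <<'E'
from geo import *
p=np.array([.5203,.1795,.022]);f0=force();print(f0.round(2),get_obs()["time_s"])
while p[2]>-.012:
    p[2]-=.003;bot.servo_line(p,velocity=.05);F=force(3)-f0;print(round(p[2],3),get_obs()["position"][2].round(4),F.round(1))
    if F[2]>4:break
print(get_obs()["time_s"])
s=vision.read_camera("scene")["frame"][:,:,::-1]
cv2.imwrite("pics/w5.png",cv2.convertScaleAbs(cv2.resize(s[140:290,290:450],(640,600)),alpha=1.8))
E
```

```text
[-0.1   0.16  0.23] 8.375
0.019 0.0188 [ 0.3 -0.5 -0.2]
0.016 0.0158 [ 0.9 -0.5  0. ]
0.013 0.0129 [ 0.3 -0.  -0.4]
0.01 0.0099 [ 0.   0.2 -0.1]
0.007 0.0069 [ 0.6 -0.2 -0.6]
0.004 0.0039 [ 0.  -0.3 -0.3]
0.001 0.0009 [-0.1  0.1 -0.7]
-0.002 -0.0021 [ 0.4 -0.4 -0.2]
-0.005 -0.0051 [0.7 0.3 0.1]
-0.008 -0.0081 [-0.2 -0.4 -0.1]
-0.011 -0.0111 [-0.2 -0.6 -0.4]
-0.014 -0.0141 [ 0.2 -0.7 -0.3]
11.975
```

View pics/w5.png

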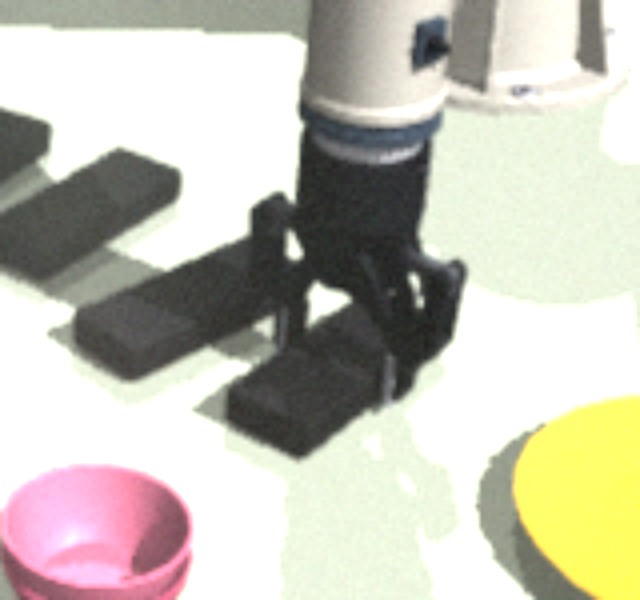

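```bash
cat >> geo.py <<'E'
ZT=-.014
def slide(x,y,yaw,dist=.045,n=3,zs=.045,approach=True):
    q=quat(yaw,[x,y,zs]);u=np.array([-np.sin(yaw),np.cos(yaw),0])
    if approach:
        hand.move_gripper(.085);bot.reach([x,y,zs],q)
        bot.servo_line([x,y,ZT],velocity=.12);hand.move_gripper(.068)
    f0=force(5);p=np.array([x,y,ZT]);M=[]
    for i in range(1,n+1):
        bot.servo_line(p+u*dist*i/n,velocity=.06);M.append((force(5)-f0)@u)
        print((force(2)-f0).round(1),end=" ")
    print("\nf0",f0.round(1),"along push",np.round(M,2))
    hand.move_gripper(.058,20);w=get_obs()["gripper_width"];hand.move_gripper(.085)  # touch both sides: rest is centred
    o=get_obs();e=o["position"];bot.servo_line([e[0],e[1],zs],velocity=.2)
    print("end",np.round(e,4),"width shut on rest",round(w,4),"t",round(get_obs()["time_s"],2))
E
python3 - <<'E'
from geo import *
slide(.5203,.1795,np.radians(-1.2),approach=False)
c=vision.read_camera("scene")["frame"];cv2.imwrite("pics/s6.png",cv2.resize(c[:,:,::-1],(800,600)))
E
```

```text
[ 0.1 -0.4  0.6] [-0.2  0.4  0.1] [-0.4 -0.7  0.1] 
f0 [ 0.1 -0.1 -0.1] along push [-0.15 -0.23  0.18]
end [ 0.5213  0.2247 -0.014 ] width shut on rest 0.0596 t 14.71
```

View pics/s6.png

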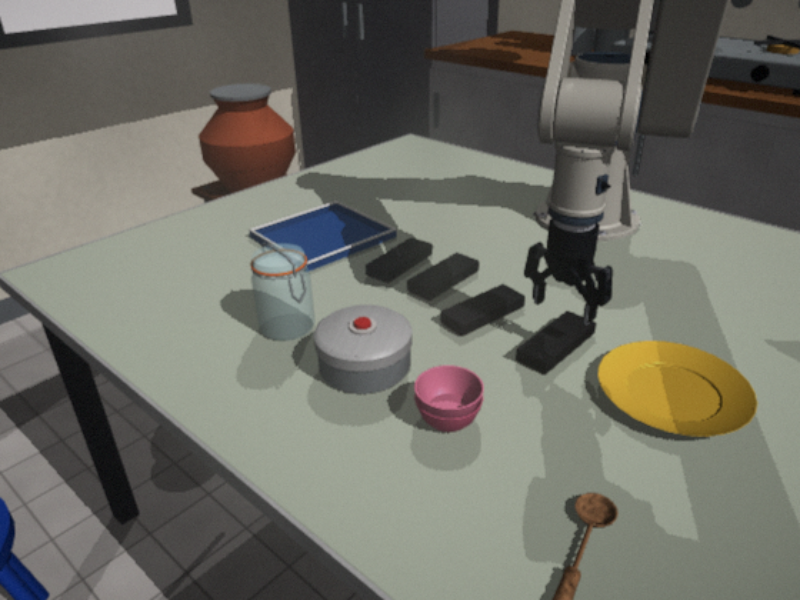

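Run:
```python
from geo import *
slide(.5198,.0673,np.radians(-9.3))
slide(.4681,-.0673,np.radians(.5))
```

```text
[ 0.2 -0.1  0.4] [-0.3  0.2  0.1] [-0.4 -0.4  0.2] 
f0 [0.1 0.1 0.2] along push [-0.06 -0.17 -0.11]
end [ 0.5271  0.1118 -0.014 ] width shut on rest 0.0595 t 19.29
[ 0.4  0.1 -0.2] [ 0.1 -0.5  0.3] [ 0.5 -0.   0.5] 
f0 [-0.2  0.  -0.1] along push [-0.36  0.12  0.12]
end [ 0.4676 -0.0223 -0.0141] width shut on rest 0.0591 t 25.38
```

```bash
cat >> geo.py <<'E'
import threading
def line_sampled(p,v):
    S=[];done=threading.Event()
    def run():
        while not done.is_set():
            o=get_obs();S.append(np.r_[o["time_s"],o["position"],o["wrist_force"]])
    t=threading.Thread(target=run);t.start()
    try: bot.servo_line(p,velocity=v)
    finally: done.set();t.join()
    return np.array(S)
E
timeout 60 python3 - <<'E'
from geo import *
p=get_obs()["position"].copy();p[2]+=.01
S=line_sampled(p,.1);print(S.shape,np.unique(S[:,0]).round(3)[:12],S[::max(1,len(S)//5)].round(3))
E
```

```text
(2, 7) [25.375 25.633] [[ 2.5375e+01  4.6800e-01 -2.2000e-02  4.6000e-02  2.0800e-01  4.3100e-01
   3.5200e-01]
 [ 2.5633e+01  4.6800e-01 -2.2000e-02  5.5000e-02  5.5500e-01  4.4800e-01
  -3.1900e-01]]
```

```bash
cat >> geo.py <<'E'
def bar_offset(tag):
    "offset (mm) along image columns of the bar between the jaws from the image's middle, scaled by its 60 mm width"
    g=cv2.cvtColor(vision.read_camera("wrist")["frame"],cv2.COLOR_RGB2GRAY);cv2.imwrite(f"pics/{tag}.png",g);out=[]
    for r in(180,200,220):
        d=(g[r]<75).astype(int);e=np.diff(np.r_[0,d,0]);a,b=np.where(e==1)[0],np.where(e==-1)[0]
        out+=[(int(x),int(y)) for x,y in zip(a,b) if 25<y-x and y>120 and x<440]+["|"]
    return out
def flick(x,y,yaw,tag,s=1,d=.035,v=.15,zs=.045):
    q=quat(yaw,[x,y,zs]);u=s*np.array([-np.sin(yaw),np.cos(yaw),0]);p=np.array([x,y,ZT])
    hand.move_gripper(.085);bot.reach([x,y,zs],q);bot.servo_line(p,velocity=.12)
    print("centred",bar_offset(tag+"a"))
    bot.servo_line(p+u*.0145,velocity=.06);print("touching",bar_offset(tag+"b"),force(3).round(1))
    bot.servo_line(p+u*(.0145+d),velocity=v);print("F",get_obs()["wrist_force"].round(1),"after",bar_offset(tag+"c"),"t",get_obs()["time_s"])
E
python3 - <<'E'
from geo import *
flick(.4734,-.1818,np.radians(5.8),"f4")
print(get_obs()["position"])
E
```

```text
centred [(198, 370), '|', (200, 368), '|', (201, 367), '|']
touching [(227, 398), '|', (228, 396), '|', (228, 394), '|'] [ 0.  -0.3 -0.4]
F [ 0.6 -0.5  1.3] after [(219, 390), '|', (219, 388), '|', (220, 386), '|'] t 28.15
[ 0.46864489 -0.13281795 -0.01396257]
```

Run:
```python
from geo import *
p=get_obs()["position"].copy();p[2]=.045;bot.servo_line(p,velocity=.2)
flick(.4676,-.0223,np.radians(.5),"f3",d=.02,v=.14)
p=get_obs()["position"].copy();print(p);bot.servo_line(p+[0,.003,0],velocity=.06);print(bar_offset("f3d"),get_obs()["time_s"])
```

```text
centred [(191, 363), '|', (193, 361), '|', (194, 360), '|']
touching [(226, 397), '|', (227, 395), '|', (228, 393), '|'] [ 0.  -0.1 -0.4]
F [-0.  -0.6 -0.3] after [(211, 382), '|', (212, 381), '|', (213, 379), '|'] t 30.85
[ 0.46722236  0.0121303  -0.01402405]
[(218, 389), '|', (219, 388), '|', (220, 386), '|'] 31.15
```

Run:
```python
from geo import *
p=get_obs()["position"].copy();p[1]=-.0345;bot.servo_line(p,velocity=.08);print(bar_offset("f3e"))
p[2]=.045;bot.servo_line(p,velocity=.2)
flick(.5271,.1118,np.radians(-9.3),"f2",s=-1,d=.02,v=.14)
print(get_obs()["position"])
```

```text
[(160, 332), '|', (162, 331), '|', (164, 330), '|']
centred [(189, 360), '|', (190, 359), '|', (191, 357), '|']
touching [(227, 398), '|', (228, 396), '|', (228, 394), '|'] [0.2 0.1 0.5]
F [-0.2 -0.4 -0.1] after [(224, 395), '|', (225, 393), '|', (226, 392), '|'] t 36.4417
[ 0.52131972  0.07766577 -0.01407928]
```

Run:
```python
from geo import *
yaw=np.radians(-9.3);u=np.array([-np.sin(yaw),np.cos(yaw),0])
p=get_obs()["position"].copy()+u*.0342;bot.servo_line(p,velocity=.08);print(bar_offset("f2d"),p)
p[2]=.045;bot.servo_line(p,velocity=.25)
# rest 1, narrower jaws
x,y,yaw=.5213,.2247,np.radians(-1.2);u=np.array([-np.sin(yaw),np.cos(yaw),0]);p=np.array([x,y,ZT]);q=quat(yaw,p+[0,0,.06])
bot.reach([x,y,.045],q);bot.servo_line(p,velocity=.15);hand.move_gripper(.078);print(bar_offset("f1a"))
bot.servo_line(p-u*.011,velocity=.06);print(bar_offset("f1b"))
bot.servo_line(p-u*.031,velocity=.14);print(bar_offset("f1c"))
bot.servo_line(p+u*.007,velocity=.08);print(bar_offset("f1d"))
o=get_obs();print(o["position"],o["time_s"])
```

```text
[(159, 331), '|', (161, 330), '|', (163, 329), '|'] [ 0.52684657  0.11141624 -0.01407928]
[(188, 358), '|', (189, 356), '|', (190, 355), '|']
[(217, 389), '|', (218, 387), '|', (219, 385), '|']
[(0, 140), (214, 362), '|', (0, 140), (215, 363), '|', (0, 139), (216, 365), '|']
[(168, 340), '|', (170, 339), '|', (172, 338), '|']
[ 0.52150612  0.23212784 -0.01398696] 40.2083
```

```bash
cat >> geo.py <<'E'
def lift(z,v=.25):
    p=get_obs()["position"].copy();p[2]=z;bot.servo_line(p,velocity=v)
def pick_place(src,yaw,dst,yawt):
    zg=ZT+.001;zc=.06
    q=quat(yaw,[*src,zc]);bot.reach([*src,.045],q);bot.servo_line([*src,zg],velocity=.15)
    hand.move_gripper(.05,60);f0=force(3);print("grip",round(get_obs()["gripper_width"],4),f0.round(1))
    lift(zc,.15);fl=force(4);print("held",round(get_obs()["gripper_width"],4),fl.round(1))
    qt=quat(yawt,[*dst,zc]);bot.reach([*dst,zc],qt);bot.servo_line([*dst,zg+.008],velocity=.12);fl=force(4)
    z=zg+.008
    while z>zg+.0035:
        z-=.001;bot.servo_line([*dst,z],velocity=.03);F=force(3)-fl
        print(round(z-zg,4),F.round(1))
        if F[2]>3:break
    hand.move_gripper(.072,20);lift(zc,.2);print("t",get_obs()["time_s"])
E
python3 - <<'E'
from geo import *
p=get_obs()["position"];lift(.045);hand.move_gripper(.085)
pick_place([.4696,-.1423],np.radians(5.8),[.4813,-.460],np.radians(-5.9))
c=vision.read_camera("scene")["frame"][:,:,::-1];cv2.imwrite("pics/s7.png",cv2.resize(c[80:290,130:410],(800,600)))
E
```

```text
grip 0.0591 [-0.9  1.3  7. ]
held 0.059 [-0.2  0.1 -7.5]
0.007 [-0.1  0.6 -0.6]
0.006 [-0.7  0.7  3.4]
t 47.7917
```

View pics/s7.png

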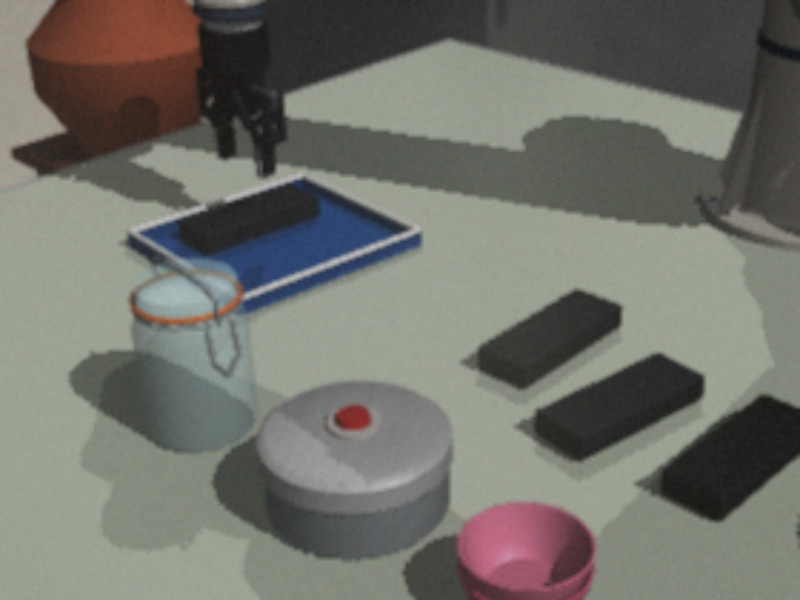

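```bash
sed -i 's/zg=ZT+.001/zg=ZT+.003/' geo.py
python3 - <<'E'
from geo import *
hand.move_gripper(.085)
pick_place([.4672,-.0238],np.radians(.5),[.4917,-.3607],np.radians(-5.9))
lift(.2,.3)
bot.reach([.35,-.05,.3],quat(0,[.35,-.05,.3]));print(get_obs()["time_s"])
s=vision.read_camera("scene")["frame"][:,:,::-1];t=vision.read_camera("top")["frame"][:,:,::-1]
cv2.imwrite("pics/end.png",np.hstack([cv2.resize(s[80:300,130:550],(400,210)),cv2.resize(t[100:340],(400,210))]) if 0 else np.vstack([cv2.resize(s[90:300,130:550],(600,300)),cv2.resize(t[100:380],(600,300))]))
E
```

```text
grip 0.0588 [-1.6 -0.9  7.5]
held 0.0585 [-0.3 -0.  -6.9]
0.007 [-0.5  0.1 -0.6]
0.006 [-0.9 -0.5  4.1]
t 54.7583
56.7167
```

View pics/end.png

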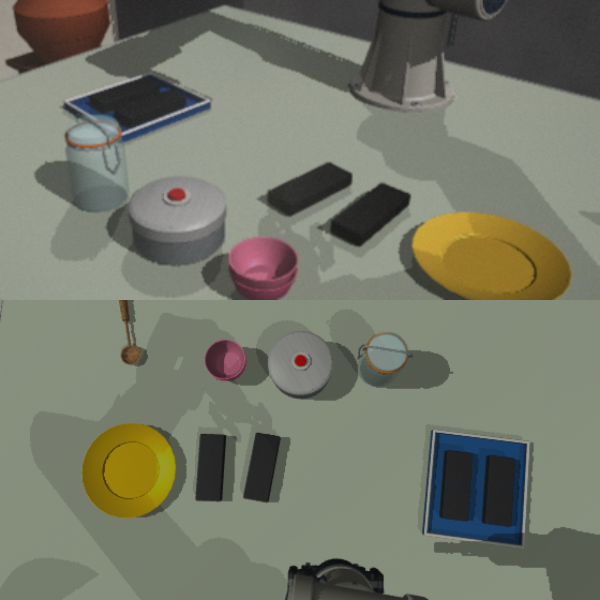

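```bash
python3 -c "
from workcell import *
hand_in();print(get_obs()['time_s'])"
```

```text
the job is handed in; nothing more can be done
the job is handed in; nothing more can be done
```

The two rests nearest the tray are the ones that skid. Both now lie flat, side by side in the blue tray. The two nearest the plate grip, and lie flat on the table about 3–5 cm from where they started. I handed the job in soon after 56.7 s; the limit is 72 s.

**How I told them apart:** I slid all four across the table by pushing their sides between the open fingers, without lifting them. I then gave each a short push with a quick stop, and measured in the wrist camera how far it ran on from the finger:

| Rest (from plate side to tray side) | Ran on | Result |
|---|---|---|
| 1 | about 1 mm | grips |
| 2 | about 1 mm | grips |
| 3 | about 5 mm | skids |
| 4 | about 3 mm, on a gentler stop | skids |

Rest 4 is the least certain: its stop was gentler than the others', so its reading is not directly comparable. Rests 1 and 2 both gripping supports it, as two of the four do.

**Last checks:** The final top and scene pictures show both rests flat inside the rim. The plate, lunch box, jar and katoris look unmoved. Both placings ended in a light touch on the tray floor (about 3–4 N) before release.

**What failed or disagreed:**
- **First slide missed:** the fingers passed over rest 1, because the fingertips were higher than the reported tool position implies. I lowered the tool about 36 mm and repeated the slide.
- **Wrist force was no use for friction:** it read about zero after every stop, which is why I used the quick-stop test.
- **Camera heights came out low:** two-view heights were about 5 mm low for the rests and 12 mm low for the tray rim, so I used the heights in the task text.
- **Fingertips on the table:** at both grasps the wrist read about 7 N upward, so the tips were probably pressing lightly on the table.

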